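Pull the top parts pot off the taller stack

TASK

Two stacks of push-fit aluminium parts pots stand on the soldering bench. Pull the top pot straight up off the taller stack until it is clear, and set it down gently, upright, in the middle of the round black rubber pad. Leave the top pot of the shorter stack in its place.

Things in the scene. Friction and masses are not known exactly. Their poses are not given: they have to be found in the camera images.
- pot_center (a point): Top pot of the taller stack, point on its axis half-way up. Loose open aluminium pot, 40-100 g, 52 mm high: body 56 mm in diameter, 40 mm high (wall 2.5), above a spigot foot 48 mm in diameter, 12 mm high, sunk in the pot below. Point is 26 mm below the rim and 14 mm above the shoulder, which rests on the next pot's rim (also 56 mm wide): grip only above the shoulder. z: its axis, up.
- tall_stack_top (a point): Fixed lower part of the taller stack: point on its axis at the rim that carries the top pot, 90 mm above the bench. Two pots, 56 mm in diameter, bolted to a 90 mm square steel foot plate; 130 mm high with the top pot. Three spring tongues in its mouth grip the top pot's foot: it takes a steady upward pull of about 2 to 5 N over the first 10 mm. z: up.
- pad_top (a point): Centre of the top face of the round black rubber pad, fixed on the bench: 100 mm in diameter, 4 mm thick. z: up. A pot standing on the pad has its centre 26 mm above this point.
- other_pot_center (a point): Top pot of the shorter stack, half-way up: the same kind of pot on one fixed pot, 90 mm high in all; to be left. The stacks and the pad stand in any order, centres at least 155 mm apart; near them a solder reel (62 mm wide, 50 high) and a black tip-cleaner pot with brass wool (71 mm wide, 60 high). Nothing is higher than the taller stack.
There are look-alikes about, which are no part of the job. Leave any blue or orange look-alike of the part that bears pot_center alone.

How it is judged:
On the way:
1. the pot has been pulled straight up out of the taller stack: its foot is clear above the rim, still over the stack and within 15 degrees of upright (z of pot_center in the frame of tall_stack_top above 0.03 m and horizontal distance between pot_center and tall_stack_top below 0.025 m and angle between pot_center's own z axis and vertical below 0.26 rad), for 0.04 s.
At the end, for the whole second after the job is handed in: The pot stands upright (within 10 degrees) on the rubber pad, its axis within 20 mm of the pad's centre and its centre 21 to 31 mm above the pad's top face; the shorter stack's top pot is within 10 mm of where it was (horizontal distance between pot_center and pad_top below 0.02 m and z of pot_center in the frame of pad_top between 0.021 and 0.031 m and angle between pot_center's own z axis and vertical below 0.17 rad and distance of other_pot_center from where it was at the start of the episode below 0.01 m); the robot touches nothing.
It fails at once if the shorter stack's top pot is moved more than 10 mm from its place (distance of other_pot_center from where it was at the start of the episode above 0.01 m).
It fails at once if the pot is dropped or thrown: it moves faster than 0.6 m/s with no finger touching it (contact force between the fingers and pot below 0.05 N and linear speed of pot above 0.6 m/s).
It also fails if it takes over 43 s, if anything falls off the work surface, if the arm or the gripper's body presses on something with over 40 N, if the wrist force passes 120 N, or if a joint passes its speed limit or range.

ROBOT

A 6-joint arm with a two-finger parallel gripper is mounted at the origin on the work surface. World frame = base frame: x ahead of the robot, y to its left, z up, the work surface at z = 0. Lengths are in m, angles in rad, forces in N, time in s.
With the tool pointing down it reaches from about 0.35 to 0.975 m from the base axis. Payload 4.9 kg.
Tool frame: the origin (TCP) lies on the front face of the gripper's body, between the roots of the fingers; the fingertips stand ctrl.finger_overhang ahead of it and the grasp point (between the pads) lies 54 mm ahead of it (ctrl.finger_overhang is the distance from the TCP to the fingertips, in m); z points along the fingers, y is the line along which they close (so a half turn about z gives the same grasp; the last joint's range is limited). The gripper opens to 85 mm and grips with 20 to 120 N. Pads are 22 mm wide; open, the fingers measure 114 mm over their backs; the gripper's body (76 mm by 85 mm) begins 54 mm behind the grasp point. The pads swing forward as they close: fully open they stand 13 mm farther back than shut.
Start: joints at [-1.438, 0.053, 1.613, -0, 1.476, -0.119], TCP at [0.156, -0.605, 0.304] pointing down, gripper open.
Joint ranges: [-3.01, 3.01], [-1.01, 2.22], [0.06, 2.58], [-1.02, 4.17], [0.09, 2.62], [-3.14, 3.14]. Speed limits (rad/s): [2.57, 2.57, 3.14, 3.14, 3.14, 3.14].

INTERFACE

Orientations are given as a rotation vector (axis times angle).
In Python, from station import ctrl, vision gives the robot as it stands. The module is installed in compiled form; this text tells all that it offers.
- The arm moves only by the tool drive_tool, never from a script. Its argument "rows" is a list of rows, each a list of 2 entries, a list of its own where there are three numbers: the shift along the tool's x, y, z in m, then the turn about the tool's z in rad. A call has 1 to 10 rows; each row shifts and turns the commanded pose from where the row before left it, along the tool's axes as they then stand; what a row does not reach is not made up. A row lasts 1/10 s, in which the tool goes at most 50 mm and 8.59 degrees, less where a joint would pass 70% of its speed; a pose out of reach is approached as far as the arm can. A call with a gripper value outside its range is refused whole. "jaw" is the closure, from 0 (fully open) to 1 (shut), set as the call begins (left out, the last holds). The fingers move at their own pace and stop on an object; "grip_force" is the grip in N (left out, the last holds). Time passes only in rows, so rows that do not move let the fingers close. It gives the time, the measured TCP pose, the force, the opening and the grip force at its end, in the units of the state.
- ctrl.get_obs(): the state, without advancing time (a new reading comes with each control period).
- vision.get_image(name): name is "side" or "top" or "wrist"; returns a dict with "image" (480x640x3 uint8, blue, green, red), "vertical_fov" (degrees; the focal length in pixels is half the picture's height over the tangent of half this angle, whatever the lens; pixels are square), "cx", "cy" (the principal point, pixels), "R" (3x3) and "t" (3): a world point X has camera coordinates R X + t. Camera axes: x right, y down, z forward; pixel columns grow to the right and rows downward; lengths in m; the calibration is good to about 2 mm. A picture is of the moment at which its call begins. There is no depth.
- ctrl.finish_job(): hands the job in; it is judged then, once.
The state is a dict: "t": time; "q": joint angles; "dq": joint speeds; "effort": joint torques, N m; "tool_pos": TCP position; "tool_rot": TCP orientation; "contact_force": force on the tool from outside, world axes, zero at the start; "wrist_torque": the same for the moment, N m; "opening": finger opening in m; "grip_force": force on a finger pad.
Only numpy, scipy, OpenCV 4.12 (cv2) and the standard library are available. Lean on these libraries where they do the work, as an engineer would, in place of code of your own. Each camera call takes 0.05 s, during which the arm holds its last target. There are 200 camera calls.

## Working session

There is one attempt and no reset: what is moved stays moved. The work goes in short steps, Python scripts to look and compute and a tool call to move; the robot and the scene stay as the last step left them, time stands still between calls to the robot, and variables do not carry over. Pictures are saved under pics/ and viewed, at most 10 in all, crops included, and the job is handed in when it is done.

Besides the shell and the picture viewer there is one more tool, called after "Emit:" as name(argument=value, ...), one argument or row to a line, values as JSON. drive_tool: Moves the arm, as the interface text tells. Its arguments: {"type":"object","properties":{"rows":{"type":"array","items":{"type":"array"}},"jaw":{"type":"number"},"grip_force":{"type":"number"}},"required":["rows"]}

```bash
mkdir -p pics; cat > h.py <<'E'
import numpy as np, cv2
from station import ctrl, vision
def get(n,f=None):
    d=vision.get_image(n); d['f']=240/np.tan(np.radians(d['vertical_fov'])/2)
    d['R']=np.array(d['R']);d['t']=np.array(d['t'])
    if f: cv2.imwrite(f,d['image'])
    return d
def ray(d,u,v):
    r=d['R'].T@np.array([(u-d['cx'])/d['f'],(v-d['cy'])/d['f'],1]); return -d['R'].T@d['t'],r
def onz(d,u,v,z):
    c,r=ray(d,u,v); return c+r*(z-c[2])/r[2]
def proj(d,X):
    p=d['R']@np.array(X)+d['t']; return p[:2]/p[2]*d['f']+[d['cx'],d['cy']]
E
python3 - <<'E'
from h import *
for n in('top','side'):
    d=get(n,f'pics/{n}1.png'); print(n,-d['R'].T@d['t'],d['f'],d['cx'],d['cy'],d['R'].round(2).tolist())
    np.savez(f'{n}.npz',**d)
o=ctrl.get_obs();print(o['t'],o['tool_pos'],o['tool_rot'],ctrl.finger_overhang)
E
```

```text
top [ 0.36498834 -0.05639984  1.08759436] 489.4633858725848 322.5651720837621 239.95610500107844 [[-0.03, -1.0, -0.0], [-0.98, 0.03, -0.19], [0.19, -0.0, -0.98]]
side [ 0.49360786 -0.73922838  0.72537697] 466.9594961841179 319.4160451406851 241.8727963027903 [[1.0, -0.08, 0.0], [-0.05, -0.67, -0.74], [0.06, 0.74, -0.67]]
0.1 [ 0.15566436 -0.60484984  0.30278897] [-3.11488245e+00 -3.94237132e-01  1.48749026e-05] 0.0726
```

View pics/top1.png

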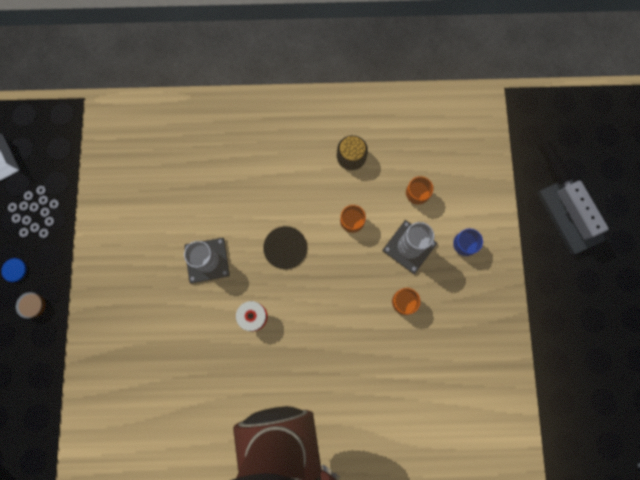

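View pics/side1.png

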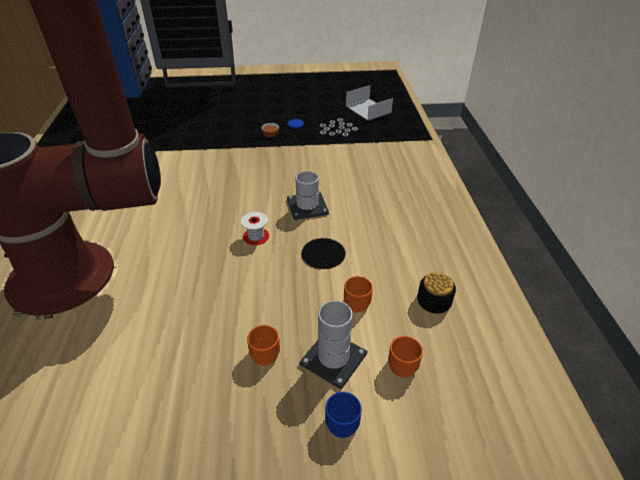

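```bash
python3 - <<'E'
from h import *
T=np.load('top.npz');S=np.load('side.npz')
a=T['image'][195:295,360:500];b=S['image'][270:400,270:410];c=T['image'][215:300,170:320]
a,b,c=[cv2.resize(x,(400,400*x.shape[0]//x.shape[1]),interpolation=cv2.INTER_CUBIC) for x in(a,b,c)]
out=np.zeros((600,800,3),np.uint8);out[:a.shape[0],:400]=a;out[:b.shape[0],400:]=b;out[300:300+c.shape[0],:400]=c
cv2.imwrite('pics/crop.png',out)
# pad: dark blob in both
for n,d,box in(('top',T,(255,215,320,280)),('side',S,(292,230,355,275))):
    x0,y0,x1,y1=box;m=(d['image'][y0:y1,x0:x1].max(2)<60).astype(np.uint8)
    cs,_=cv2.findContours(m,0,1);k=max(cs,key=cv2.contourArea);e=cv2.fitEllipse(k)
    print(n,e, onz(d,e[0][0]+x0,e[0][1]+y0,.004))
for nm,p,z in(('tall',(423,236),.13),('short',(200,255),.09),('o1',(353,217),.05),('o2',(420,188),.05),('o3',(406,300),.05),('blue',(468,240),.05),('reel',(251,316),.05),('brass',(352,148),.06)):
    print(nm,onz(T,*p,z).round(3))
print('side tall',onz(S,335.5,314,.13),'short',onz(S,307,178,.09))
E
```

```text
top ((29.911222457885742, 32.48298263549805), (39.19828796386719, 40.18401336669922), 85.01275634765625) [0.56409012 0.02527092 0.004     ]
side ((30.8856143951416, 23.299331665039062), (29.358264923095703, 42.4919548034668), 90.19316101074219) [0.56514632 0.02240281 0.004     ]
tall [ 0.557 -0.26   0.13 ]
short [0.537 0.194 0.09 ]
o1 [ 0.619 -0.127  0.05 ]
o2 [ 0.681 -0.278  0.05 ]
o3 [ 0.436 -0.232  0.05 ]
blue [ 0.562 -0.374  0.05 ]
reel [0.411 0.095 0.05 ]
brass [ 0.775 -0.13   0.06 ]
side tall [ 0.56053659 -0.25575645  0.13      ] short [0.5416171 0.1972598 0.09     ]
```

View pics/crop.png

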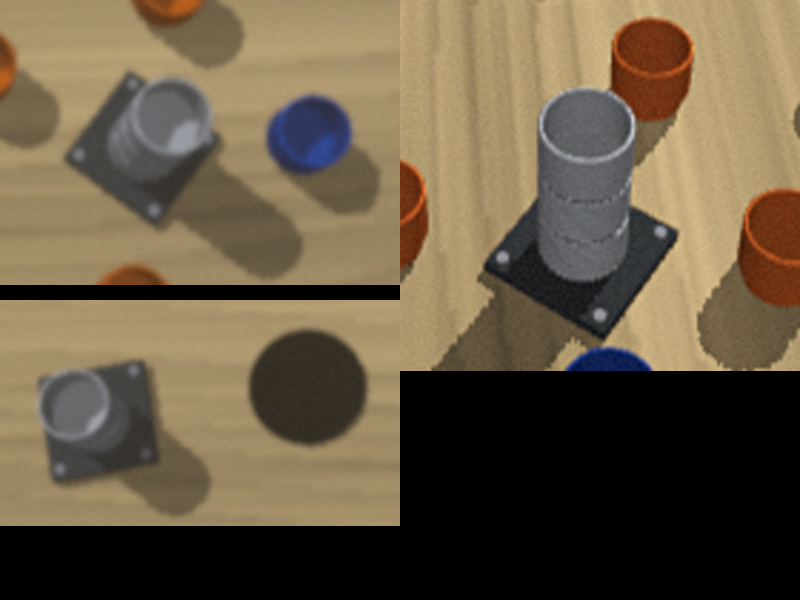

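Choices: grey three-tier stack at top (420,236) is the tall one; grey two-tier stack (200,255), orange (353,218), (420,189), (406,301) and blue (468,242) are look-alikes to leave. The crop confirms the tall grey stack on its plate, with the pad at about (285,247).

Emit:
drive_tool(
  rows=[
    [[0.02, -0.01, 0], 0],
    [[0.04, -0.02, 0], 0],
    [[0.045, -0.0225, 0], 0],
    [[0.045, -0.0225, 0], 0],
    [[0.045, -0.0225, 0], 0],
    [[0.045, -0.0225, 0], 0],
    [[0.045, -0.0225, 0], 0],
    [[0.045, -0.0225, 0], 0],
    [[0.045, -0.0225, 0], 0],
    [[0.045, -0.0225, 0], 0],
  ],
  jaw=0,
  grip_force=30,
)

```text
t: 1.1
tool_pos: [0.5094, -0.2971, 0.3035]
tool_rot: [-3.116, -0.395, 0.001]
contact_force: [0.1, -1.0, 0.4]
opening: 0.0852
grip_force: 0.0
```

Emit:
drive_tool(
  rows=[
    [[0.034, -0.017, 0], 0],
    [[0.02, -0.01, 0], 0],
    [[0.003, 0, 0.01], 0],
    [[0, 0, 0.01], 0],
    [[0, 0, 0], 0],
    [[0, 0, 0], 0],
  ],
)

```text
t: 1.7
tool_pos: [0.5556, -0.2593, 0.2828]
tool_rot: [-3.116, -0.392, 0.003]
contact_force: [0.3, -0.9, 0.4]
opening: 0.0856
grip_force: 0.0
```

```bash
python3 - <<'E'
from h import *
d=get('wrist','pics/w1.png');s=get('side','pics/s2.png');np.savez('w.npz',**d)
o=ctrl.get_obs();print(o['t'],o['tool_pos'],o['tool_rot'],-d['R'].T@d['t'],proj(d,[.559,-.255,.13]))
E
```

```text
1.8 [ 0.55614804 -0.25944647  0.28408358] [3.11681082e+00 3.91953928e-01 2.20836934e-04] [ 0.62187089 -0.24147197  0.3523963 ] [315.5655532  242.51301205]
```

View pics/w1.png

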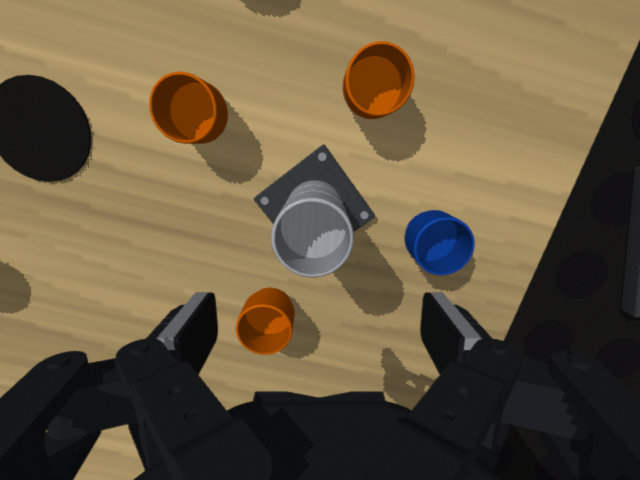

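The wrist view shows the grey pot's rim centred at about (312,237), between the fingers in column; predicted (316,243), so within about 4 mm.

```bash
python3 - <<'E'
from h import *
from scipy.spatial.transform import Rotation as Ro
d=np.load('w.npz')
P=onz(d,312.3,237,.13);print(P,d['f'])
o=ctrl.get_obs();R=Ro.from_rotvec(o['tool_rot']).as_matrix()
P=np.mean([P,[.559,-.2553,.13],P],0);G=np.r_[P[:2],.167]
print(P,R.T@(G-o['tool_pos']))
E
```

```text
[ 0.56220706 -0.25191827  0.13      ] 341.6730878448092
[ 0.56113804 -0.25304552  0.13      ] [ 0.00640654 -0.00499533  0.11708305]
```

Emit:
drive_tool(
  rows=[
    [[0.0035, -0.0025, 0.01], 0],
    [[0.003, -0.0025, 0.02], 0],
    [[0, 0, 0.02], 0],
    [[0, 0, 0.02], 0],
    [[0, 0, 0.02], 0],
    [[0, 0, 0.015], 0],
    [[0, 0, 0.008], 0],
    [[0, 0, 0.004], 0],
    [[0, 0, 0], 0],
    [[0, 0, 0], 0],
  ],
)

```text
t: 2.8
tool_pos: [0.5623, -0.2524, 0.168]
tool_rot: [3.116, 0.394, 0.002]
contact_force: [-0.6, -0.7, 0.2]
opening: 0.0854
grip_force: 0.0
```

Emit:
drive_tool(
  rows=[
    [[0, 0, 0], 0],
    [[0, 0, 0], 0],
    [[0, 0, 0], 0],
    [[0, 0, 0], 0],
    [[0, 0, 0], 0],
    [[0, 0, 0], 0],
    [[0, 0, 0], 0],
    [[0, 0, 0], 0],
    [[0, 0, 0], 0],
    [[0, 0, 0], 0],
  ],
  jaw=0.6,
  grip_force=40,
)

```text
t: 3.8
tool_pos: [0.5623, -0.2524, 0.1681]
tool_rot: [3.116, 0.394, 0.002]
contact_force: [-1.5, 0.2, 4.6]
opening: 0.0544
grip_force: 43.1
```

```bash
python3 - <<'E'
from h import *
d=get('side');cv2.imwrite('pics/s3.png',cv2.resize(d['image'][180:400,220:460],(720,600)[:1]+(660,))[:600])
o=ctrl.get_obs();print(o['t'],o['tool_pos'],o['tool_rot'],o['opening'],o['grip_force'],o['contact_force'])
E
```

```text
3.85 [ 0.56227909 -0.2524379   0.16808283] [3.11547939e+00 3.94449648e-01 1.93013382e-03] 0.05438207085545046 43.086921628564596 [-1.08105024 -0.77258223  5.39858907]
```

View pics/s3.png

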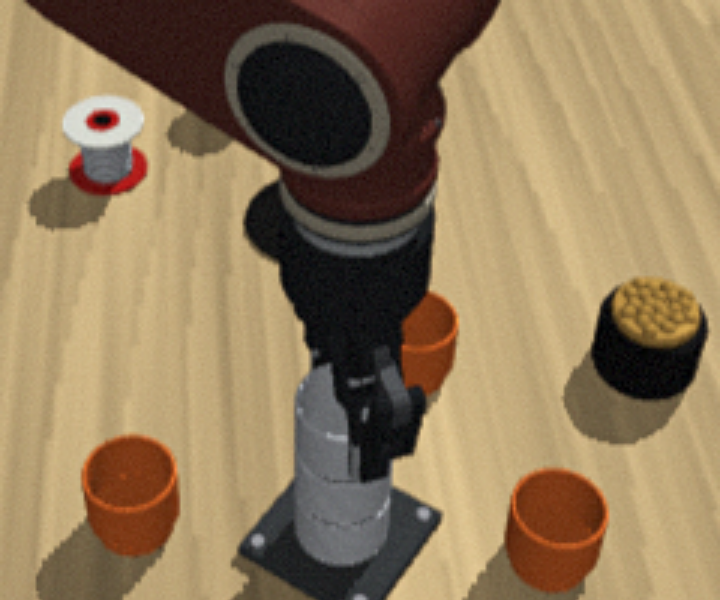

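The pot is gripped at its body with the tip near the first seam. The finger sits somewhat right of the pot axis, so I check the expected pixel positions.

```bash
python3 - <<'E'
from h import *
from scipy.spatial.transform import Rotation as Ro
d=np.load('side.npz');o=ctrl.get_obs();R=Ro.from_rotvec(o['tool_rot']).as_matrix()
for p in([-.011,.028,.0726],[.011,.028,.0726],[-.011,.045,.0726],[.011,.045,.0726],[0,0,.038]):
    print(p,((proj(d,o['tool_pos']+R@p)-[220,180])*3).round())
c=np.r_[o['tool_pos'][:2]]
for z in(.13,.09,.05,.01): print(z,((proj(d,np.r_[c,z])-[220,180])*3).round())
w=get('wrist','pics/w2.png')
E
```

```text
[-0.011, 0.028, 0.0726] [347. 481.]
[0.011, 0.028, 0.0726] [384. 470.]
[-0.011, 0.045, 0.0726] [358. 506.]
[0.011, 0.045, 0.0726] [396. 494.]
[0, 0, 0.038] [349. 397.]
0.13 [349. 397.]
0.09 [347. 443.]
0.05 [345. 485.]
0.01 [344. 525.]
```

View pics/w2.png

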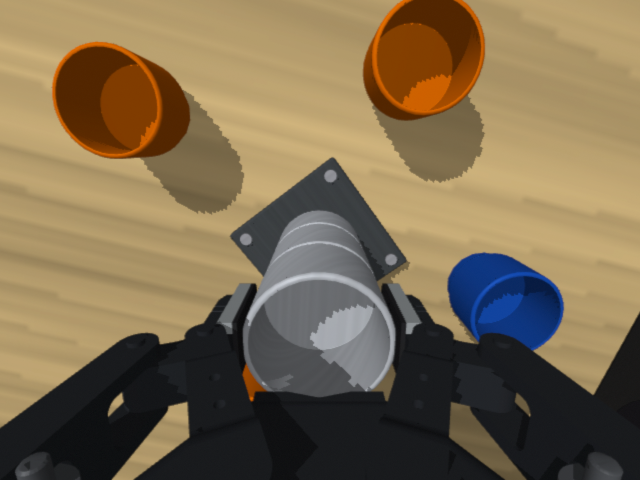

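The wrist view shows the pads on both sides of the pot, rim centre about (320,345), pot upright. Pull up.

Emit:
drive_tool(
  rows=[
    [[0, 0, -0.003], 0],
    [[0, 0, -0.004], 0],
    [[0, 0, -0.004], 0],
    [[0, 0, -0.005], 0],
    [[0, 0, -0.006], 0],
    [[0, 0, -0.008], 0],
    [[0, 0, -0.01], 0],
    [[0, 0, -0.01], 0],
    [[0, 0, -0.01], 0],
    [[0, 0, -0.01], 0],
  ],
)

```text
t: 4.9
tool_pos: [0.5619, -0.2521, 0.2381]
tool_rot: [3.116, 0.394, 0.001]
contact_force: [0.1, 0.2, -0.5]
opening: 0.0546
grip_force: 42.9
```

Emit:
drive_tool(
  rows=[
    [[0, 0, -0.01], 0],
    [[0, 0, -0.008], 0],
    [[0, 0, -0.005], 0],
    [[0, 0, 0], 0],
    [[0, 0, 0], 0],
  ],
)

```text
t: 5.4
tool_pos: [0.5617, -0.252, 0.2596]
tool_rot: [-3.116, -0.394, 0.001]
contact_force: [0.8, -0.2, -0.8]
opening: 0.0544
grip_force: 42.9
```

```bash
python3 - <<'E'
from h import *
from scipy.spatial.transform import Rotation as Ro
d=get('side');cv2.imwrite('pics/s4.png',d['image'])
o=ctrl.get_obs();R=Ro.from_rotvec(o['tool_rot']).as_matrix()
print(o['t'],o['tool_pos'],o['opening'],o['grip_force'],o['contact_force'])
print(R.T@(np.array([.5645,.0242,0])-o['tool_pos']))
E
```

```text
5.45 [ 0.56155545 -0.25195065  0.25926752] 0.054493009616131426 42.89964661002159 [-0.59757817  0.05083032 -0.1734726 ]
[ 0.07184169 -0.26651286  0.25941698]
```

View pics/s4.png

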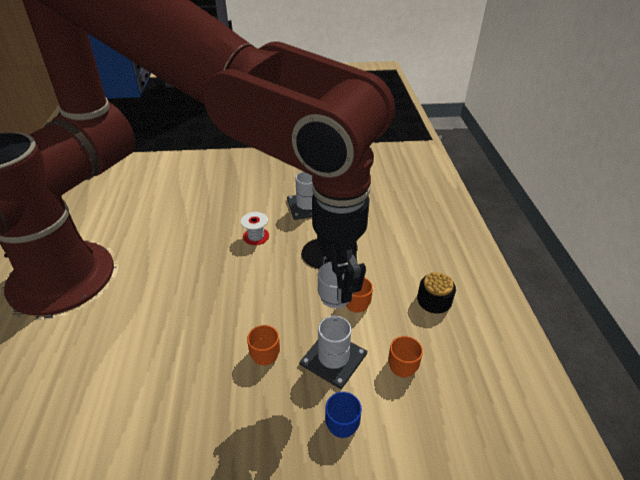

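The pot is clear at about (335,285) above the remaining two-tier stack (335,340). Over to the pad.

Emit:
drive_tool(
  rows=[
    [[0.004, -0.013, 0], 0],
    [[0.007, -0.026, 0], 0],
    [[0.009, -0.035, 0], 0],
    [[0.01, -0.038, 0], 0],
    [[0.01, -0.038, 0], 0],
    [[0.01, -0.038, 0], 0],
    [[0.009, -0.035, 0], 0],
    [[0.008, -0.026, 0], 0],
    [[0.004, -0.013, 0], 0],
    [[0.001, -0.0045, 0], 0],
  ],
)

```text
t: 6.45
tool_pos: [0.5648, 0.0255, 0.2595]
tool_rot: [-3.116, -0.398, 0.001]
contact_force: [-0.2, 0.3, -0.3]
opening: 0.0544
grip_force: 42.9
```

Emit:
drive_tool(
  rows=[
    [[0, 0, 0.01], 0],
    [[0, 0, 0.02], 0],
    [[0, 0, 0.025], 0],
    [[0, 0, 0.025], 0],
    [[0, 0, 0.025], 0],
    [[0, 0, 0.015], 0],
    [[0, 0, 0.01], 0],
    [[0, 0, 0.005], 0],
    [[0, 0, 0], 0],
    [[0, 0, 0], 0],
  ],
)

```text
t: 7.45
tool_pos: [0.5659, 0.0238, 0.126]
tool_rot: [3.116, 0.394, 0.003]
contact_force: [-0.0, -0.0, 0.1]
opening: 0.0545
grip_force: 42.9
```

```bash
python3 - <<'E'
from h import *
from scipy.spatial.transform import Rotation as Ro
d=get('side');cv2.imwrite('pics/s5.png',cv2.resize(d['image'][150:300,230:430],(800,600)))
o=ctrl.get_obs();R=Ro.from_rotvec(o['tool_rot']).as_matrix()
print(o['t'],o['tool_pos'],o['opening'],o['grip_force'],o['contact_force'])
print(R.T@(np.array([.5645,.0242,.094])-o['tool_pos']))
print((proj(d,[.5645,.0242,.004])-[230,150])*4,(proj(d,[*o['tool_pos'][:2],o['tool_pos'][2]-.09])-[230,150])*4)
E
```

```text
7.5 [0.56599172 0.02384466 0.12623956] 0.05434367204509515 42.92981391772628 [ 0.04310387  0.36420504 -0.24181464]
[-0.00142829 -0.00074214  0.03223585]
[370.1209347  411.07851352] [373.21999156 368.80858963]
```

View pics/s5.png

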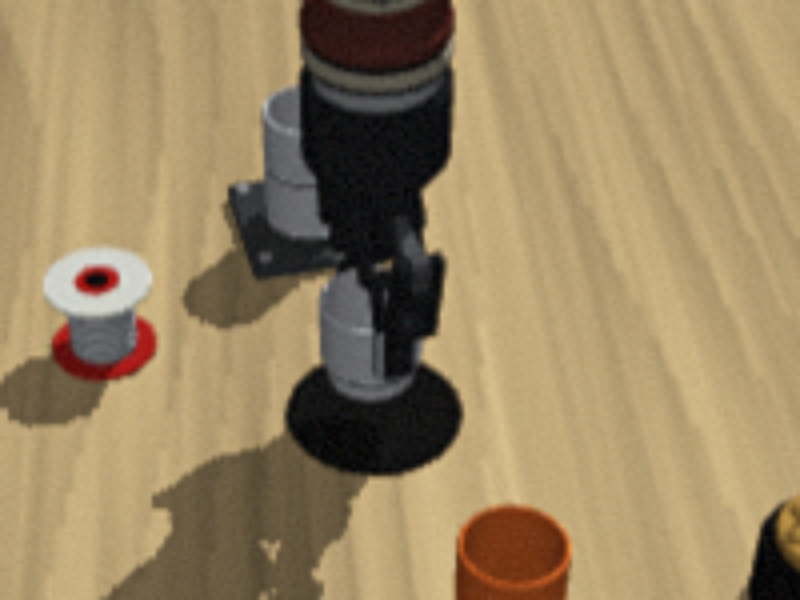

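The pot hangs upright above the pad (pad centre about (374,416), pot bottom about (370,385), still raised). Lower it gently.

Emit:
drive_tool(
  rows=[
    [[0, 0, 0.006], 0],
    [[0, 0, 0.008], 0],
    [[0, 0, 0.006], 0],
    [[0, 0, 0.004], 0],
    [[0, 0, 0.003], 0],
    [[0, 0, 0.002], 0],
    [[0, 0, 0.001], 0],
    [[0, 0, 0], 0],
    [[0, 0, 0], 0],
  ],
)

```text
t: 8.4
tool_pos: [0.5653, 0.0239, 0.0951]
tool_rot: [3.117, 0.394, 0.001]
contact_force: [0.4, 0.7, 0.5]
opening: 0.0542
grip_force: 42.9
```

Emit:
drive_tool(
  rows=[
    [[0, 0, 0.001], 0],
    [[0, 0, 0], 0],
    [[0, 0, 0], 0],
  ],
)

```text
t: 8.7
tool_pos: [0.5653, 0.024, 0.0941]
tool_rot: [3.117, 0.395, 0.001]
contact_force: [0.4, 0.7, -1.0]
opening: 0.0544
grip_force: 43.0
```

Emit:
drive_tool(
  rows=[
    [[0, 0, 0.001], 0],
    [[0, 0, 0], 0],
    [[0, 0, 0], 0],
  ],
)

```text
t: 9.0
tool_pos: [0.5654, 0.024, 0.0941]
tool_rot: [3.117, 0.395, -0.0]
contact_force: [-3.2, 0.1, 6.1]
opening: 0.0544
grip_force: 43.6
```

Contact felt. Open slowly in small steps, then rise.

Emit:
drive_tool(
  rows=[
    [[0, 0, 0], 0],
    [[0, 0, 0], 0],
    [[0, 0, 0], 0],
    [[0, 0, 0], 0],
    [[0, 0, 0], 0],
  ],
  jaw=0.3,
)

```text
t: 9.5
tool_pos: [0.565, 0.024, 0.0927]
tool_rot: [-3.117, -0.394, 0.0]
contact_force: [-0.6, 0.3, -0.3]
opening: 0.0597
grip_force: 0.0
```

Emit:
drive_tool(
  rows=[
    [[0, 0, 0], 0],
    [[0, 0, 0], 0],
    [[0, 0, 0], 0],
    [[0, 0, 0], 0],
    [[0, 0, 0], 0],
    [[0, 0, 0], 0],
    [[0, 0, 0], 0],
    [[0, 0, 0], 0],
  ],
  jaw=0,
)

```text
t: 10.3
tool_pos: [0.5651, 0.024, 0.0929]
tool_rot: [-3.117, -0.395, 0.0]
contact_force: [0.3, 0.1, 0.4]
opening: 0.0856
grip_force: 0.0
```

Emit:
drive_tool(
  rows=[
    [[0, 0, -0.005], 0],
    [[0, 0, -0.01], 0],
    [[0, 0, -0.015], 0],
    [[0, 0, -0.02], 0],
    [[0, 0, -0.02], 0],
    [[0, 0, -0.02], 0],
    [[0, 0, -0.02], 0],
    [[0, 0, -0.02], 0],
    [[0, 0, -0.01], 0],
    [[0, 0, 0], 0],
  ],
)

```text
t: 11.3
tool_pos: [0.5662, 0.0239, 0.236]
tool_rot: [3.116, 0.394, 0.008]
contact_force: [-0.2, 0.7, -0.0]
opening: 0.0852
grip_force: 0.0
```

```bash
python3 - <<'E'
from h import *
d=get('wrist');s=get('side')
out=np.zeros((600,800,3),np.uint8);out[:360,:480]=cv2.resize(d['image'],(480,360));out[300:,480:]=cv2.resize(s['image'][170:290,260:388],(320,300))
cv2.imwrite('pics/e.png',out)
for X in([.5645,.0242,.056],[.5645,.0242,.004]): print(proj(d,X)*.75, (proj(s,X)-[260,170])*2.5+[480,300])
o=ctrl.get_obs();print(o['t'],o['tool_pos'],o['contact_force'])
E
```

```text
[238.99760877 181.16146132] [636.68297875 463.46972438]
[238.93358366 169.6033081 ] [636.32558419 506.92407095]
11.4 [0.56492752 0.02396274 0.23282224] [ 0.89115836 -0.23336626  0.38112926]
```

View pics/e.png

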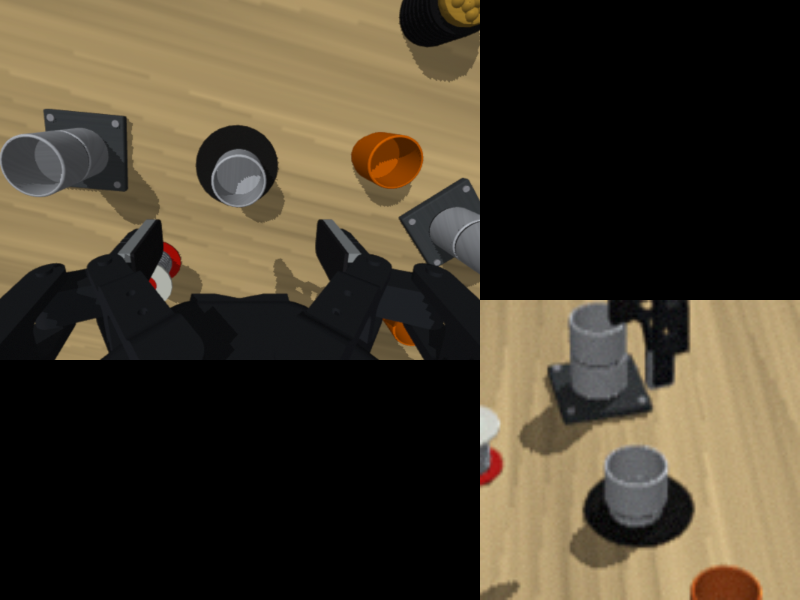

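The pot stands upright in the middle of the pad: its rim in the side view is at about (636,463), where (637,463) was predicted. The shorter stack is untouched and the gripper is clear.

```bash
python3 -c "
from station import ctrl
print(ctrl.finish_job())"
```

```text
the job is handed in; nothing more can be done
None
```

I pulled the top pot straight up off the taller stack and set it down upright in the middle of the rubber pad. The shorter stack was not touched. I handed the job in at about 11 s, and no verdict came back.

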